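# Build the sieve column for grading crushed glass

## Robot

A 6-joint arm with a two-finger parallel gripper is mounted at the origin on the work surface. World frame = base frame: x ahead of the robot, y to its left, z up, the work surface at z = 0. Lengths are in m, angles in degrees, forces in N, time in s.
With the tool pointing down it reaches from about 0.3 to 0.875 m from the base axis. Payload 4.2 kg.
Tool frame: the origin (TCP) lies at the very end of the fingers, on their centre line; the grasp point (between the pads) lies 19 mm behind it; z points along the fingers, y is the line along which they close (so a half turn about z gives the same grasp; the last joint's range is limited). The gripper opens to 85 mm and grips with 20 to 120 N. Pads are 22 mm wide; open, the fingers measure 114 mm over their backs; the gripper's body (76 mm by 85 mm) begins 54 mm behind the grasp point. The pads swing forward as they close: fully open they stand 13 mm farther back than shut.
Start: joints at [-71.849, 18.312, 89.639, -0, 72.044, -1.146], TCP at [0.19, -0.543, 0.231] pointing down, gripper open.
Joint ranges: [-177.97, 177.97], [-48.28, 115.42], [12.27, 149.76], [-77.06, 257.06], [2.81, 150.46], [-146.56, 146.56]. Speed limits (degrees/s): [147.25, 147.25, 180, 180, 180, 180].

## Interface

Orientations are given as a 3x3 rotation matrix whose columns are the frame's x, y, z axes.
In Python, from cell import ctrl gives the robot as it stands.
- The arm moves only by the tool apply_moves, never from a script. Its arguments are lists of equal length, an entry for each row: "translation": the shift along the tool's x, y, z in mm, a list of three; "delta_rot": the turn, a rotation vector about the tool's x, y, z in degrees, a list of three; "claw": the opening, from 0 (shut) to 1 (fully open). In form: {"translation": [[x, y, z], ...], "delta_rot": [[rx, ry, rz], ...], "claw": [claw, ...]}. A call has exactly 5 rows; each row shifts and turns the commanded pose from where the row before left it, along the tool's axes as they then stand; what a row does not reach is not made up. A row lasts 1/10 s, in which the tool goes at most 50 mm and 8.59 degrees, less where a joint would pass 70% of its speed; a pose out of reach is approached as far as the arm can. A call with a gripper value outside its range is refused whole. The fingers move at their own pace and stop on an object; "newtons" is the grip in N (left out, the last holds). Time passes only in rows, so rows that do not move let the fingers close, or fill a call up. It gives the time, the measured TCP pose, the force, the opening and the grip force at its end, in the units of the state.
- ctrl.read_state(): the state, without advancing time (a new reading comes with each control period).
- ctrl.capture(name): name is "scene" or "top" or "wrist"; returns a dict with "frame" (480x640x3 uint8, red, green, blue), "fx", "fy", "cx", "cy" (pixels), "R" (3x3) and "t" (3): a world point X has camera coordinates R X + t. Camera axes: x right, y down, z forward; pixel columns grow to the right and rows downward; lengths in m; the calibration is good to about 2 mm. The wrist camera is an equidistant fisheye: a pixel r from the principal point sees the ray r / f radians off the axis. A picture is of the moment at which its call begins. There is no depth.
- ctrl.finish_job(): hands the job in; it is judged then, once.
Trained networks look in the newest picture that a camera, given by its name, has taken for a name from the list of things; names that differ only in an ending like _2 or _b are one class to them, and where a whole thing is asked for, a point or a joint stands for the part that bears it (a point fixed in the world has none). Each returns a list of dicts, best first, with "p" (0 to 1); they miss things now and then, are a little off and sometimes report something else, mostly with a low value. They report only what shows in the picture. A call takes as long as a camera call.
- ctrl.find_in(camera, label): "rect" ([left, top, right, bottom] in pixels, round what is visible of it).
The state is a dict: "clock": time; "joint_pos": joint angles; "joint_vel": joint speeds; "joint_torque": joint torques, N m; "ee_pos": TCP position; "orientation": TCP orientation; "contact_force": force on the tool from outside, world axes, zero at the start; "ft_torque": the same for the moment, N m; "finger_gap": finger opening in m; "grasp_force": force on a finger pad.
Only numpy, scipy, OpenCV 4.12 (cv2) and the standard library are available. Lean on these libraries where they do the work, as an engineer would, in place of code of your own. Each camera call takes 0.05 s, during which the arm holds its last target. There are 200 camera calls.

## Task

Build the sieve column for grading the crushed glass on the green stand: first the bare metal collecting pan into the stand's collar, then the yellow fine sieve, the blue medium sieve, the orange coarse sieve, and last the black lid, each upright and fully seated in the piece below. Let go of the finished column, and do not disturb the bottle neck or the jar.

Things in the scene. Friction and masses are not known exactly. Their poses are not given: they have to be found in the camera images.
- stand: Sieve stand: a dark green round foot, 100 mm in diameter and 10 mm thick, fixed, with a green collar in its middle (60 outside, 53 inside) whose open rim is 30 mm above the bench. The pan's spigot goes into the collar; the pan's origin then is 20 mm above the stand's. Origin: centre of the foot's underside, z up.
- pan: Collecting pan: bare light-grey metal inside and out, plain closed floor without mesh, 60 mm wide, 34 tall: ring (10 to 34 mm up) 60 outside, 53 inside, open top; tapered spigot below (0 to 10 mm up), diameter 40 to 49; floor 13 mm up. Origin: centre of underside, z up. Loose, upright, 50 to 130 g.
- fine: Fine sieve: YELLOW ring, very close mesh, 60 mm wide, 34 tall: ring (10 to 34 mm up) 60 outside, 53 inside, open top; tapered spigot below (0 to 10 mm up), diameter 40 to 49; floor 13 mm up. Seated, its spigot is in the rim of the piece below and its ring rests on that rim, origin 24 mm above that piece's. Origin: centre of underside, z up. Loose, upright, 50 to 130 g.
- medium: Medium sieve: BLUE ring, medium mesh, 60 mm wide, 34 tall: ring (10 to 34 mm up) 60 outside, 53 inside, open top; tapered spigot below (0 to 10 mm up), diameter 40 to 49; floor 13 mm up. Seated, its spigot is in the rim of the piece below and its ring rests on that rim, origin 24 mm above that piece's. Origin: centre of underside, z up. Loose, upright, 50 to 130 g.
- coarse: Coarse sieve: ORANGE ring, wide open mesh, 60 mm wide, 34 tall: ring (10 to 34 mm up) 60 outside, 53 inside, open top; tapered spigot below (0 to 10 mm up), diameter 40 to 49; floor 13 mm up. Seated, its spigot is in the rim of the piece below and its ring rests on that rim, origin 24 mm above that piece's. Origin: centre of underside, z up. Loose, upright, 50 to 130 g.
- lid: Lid: black disc 60 mm in diameter, 10 to 18 mm up, with a red upright knob (diameter 22, 18 to 42 mm up) and below it the same tapered spigot as the sieves (0 to 10 mm up, diameter 40 to 49). Seated, its spigot is in the rim of the piece below and its disc rests on that rim, origin 24 mm above that piece's. Origin: centre of underside, z up. Loose, upright, 50 to 130 g.
- bottle_neck: Bystander, loose: broken-off green glass bottle neck standing upright, 60 mm across at its foot, 92 mm tall. Origin: centre of its underside. Not to be disturbed.
- jar: Bystander, loose: small amber glass jar with white cap, 56 mm in diameter, 75 mm tall. Origin: centre of its underside. Not to be disturbed.

How it is judged:
By the outcome, as a careful person would: the job done as asked, in the order asked, and still so for the second after the job is handed in, with the robot touching nothing.
It also fails if it takes over 141 s, if anything falls off the work surface, if the arm or the gripper's body presses on something with over 40 N, if the wrist force passes 120 N, or if a joint passes its speed limit or range.

## Working session

There is one attempt and no reset: what is moved stays moved. The work goes in short steps, Python scripts to look and compute and a tool call to move; the robot and the scene stay as the last step left them, time stands still between calls to the robot, and variables do not carry over. Pictures are saved under pics/ and viewed, at most 14 in all, crops included, and the job is handed in when it is done.

Besides the shell and the picture viewer there is one more tool, called after ">>>" by a JSON object that holds its "name" and its "arguments". apply_moves: Moves the arm, as the interface text tells. Its arguments: {"type":"object","properties":{"translation":{"type":"array"},"delta_rot":{"type":"array"},"claw":{"type":"array"},"newtons":{"type":"number"}},"required":["translation","delta_rot","claw"]}

```bash
ls; mkdir -p pics; cat > h.py <<'E'
import numpy as np, cv2
from cell import ctrl
N=["stand","pan","fine","medium","coarse","lid","bottle_neck","jar"]
def look(cam,name,labels=N):
    c=ctrl.capture(cam); cv2.imwrite(f"pics/{name}.png",c["frame"][:,:,::-1])
    for l in labels:
        print(cam,l,[(round(d["p"],2),[round(float(v)) for v in d["rect"]]) for d in ctrl.find_in(cam,l)[:2]])
    return c
E
python3 - <<'E'
from h import *
for cam in ("scene","top"):
    c=look(cam,cam+"1"); print(c["fx"],c["cx"],c["cy"],np.round(c["R"],4).tolist(),np.round(c["t"],4).tolist())
s=ctrl.read_state(); print(s)
E
```

```text
pics
scene stand [(0.61, [288, 186, 352, 238])]
scene pan [(0.93, [218, 246, 262, 287])]
scene fine [(0.75, [378, 127, 414, 162])]
scene medium [(0.67, [380, 240, 422, 281])]
scene coarse [(0.83, [123, 310, 166, 354])]
scene lid [(0.78, [304, 328, 344, 373])]
scene bottle_neck [(0.92, [184, 383, 231, 444])]
scene jar [(0.58, [462, 186, 501, 240])]
623.6318005506129 316.247882697734 247.06101761675774 [[0.6822, 0.7311, 0.0132], [0.6094, -0.5584, -0.5628], [-0.4041, 0.392, -0.8265]] [-0.3627, -0.2856, 1.1745]
top stand [(0.77, [244, 276, 296, 329])]
top pan [(0.58, [345, 268, 381, 303])]
top fine [(0.85, [149, 313, 186, 348])]
top medium [(0.89, [232, 202, 262, 235]), (0.28, [349, 270, 382, 302])]
top coarse [(0.88, [439, 258, 474, 289])]
top lid [(0.84, [324, 175, 359, 206]), (0.3, [348, 268, 380, 303])]
top bottle_neck [(0.83, [423, 165, 460, 207])]
top jar [(0.91, [145, 196, 186, 237]), (0.52, [150, 312, 185, 347])]
435.3622208311835 317.14562635659695 237.33998382646593 [[-0.1792, -0.9838, 0.0054], [-0.9575, 0.1732, -0.2307], [0.2261, -0.0465, -0.973]] [0.0796, 0.5388, 0.6988]
{'clock': 0.9, 'joint_pos': array([-7.18488025e+01,  1.83116572e+01,  8.96392751e+01,  2.78560355e-04,
        7.20436229e+01, -1.14345513e+00]), 'joint_vel': array([ 0.03563741,  0.00946491, -0.0520604 , -0.0347391 ,  0.04241983,
        0.07182354]), 'joint_torque': array([-1.35153100e-04, -4.15404725e+01, -2.34423995e+01,  2.85971430e-05,
        1.59631600e-04, -1.57403125e-06]), 'ee_pos': array([ 0.19002503, -0.54270808,  0.23133849]), 'orientation': array([[ 9.43832289e-01,  3.30424891e-01,  3.39988631e-05],
       [ 3.30424892e-01, -9.43832285e-01, -8.88595146e-05],
       [ 2.72782929e-06,  9.51025498e-05, -9.99999995e-01]]), 'contact_force': array([-0.13309317, -0.25541242,  0.52327382]), 'ft_torque': array([-0.04408841,  0.01378756, -0.02240384]), 'grasp_force': 0.0, 'finger_gap': 0.08530749143365844}
```

View pics/scene1.png

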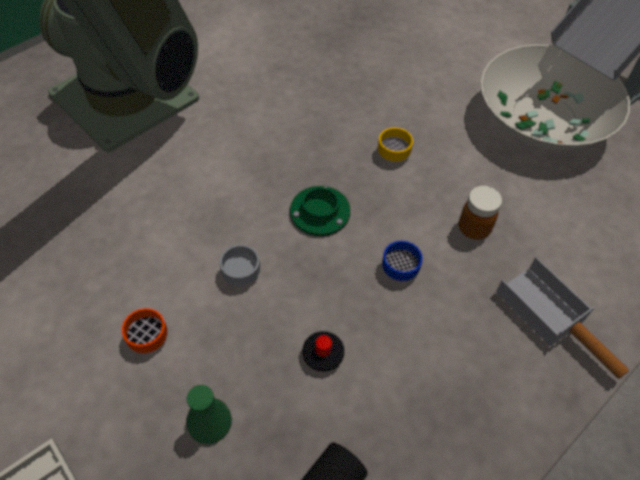

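View pics/top1.png

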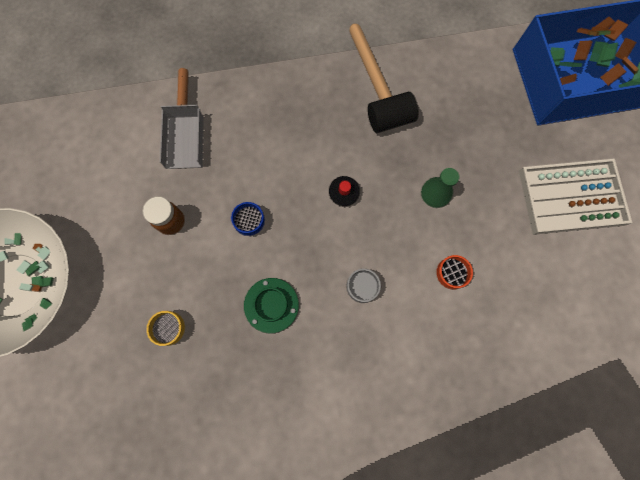

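The two views agree and the networks' boxes match the picture. In the scene view the stand is at (320,211), pan (240,266), yellow (396,144), blue (402,261), orange (145,331), lid (323,350), bottle neck (208,415) and jar (481,213). Next I fit positions from both views.

```bash
cat >> h.py <<'E'
from scipy.optimize import least_squares
A=np.linspace(0,2*np.pi,72,endpoint=False)
circ=lambda *rz: np.vstack([np.c_[r*np.cos(A),r*np.sin(A),0*A+z] for r,z in rz])/1000
P=circ((30,10),(30,34),(24.5,10),(20,0))
M=dict(stand=circ((50,0),(50,10),(30,30)),pan=P,fine=P,medium=P,coarse=P,lid=circ((30,10),(30,18),(11,42),(20,0)),
  bottle_neck=circ((30,0),(30,10),(13,92)),jar=circ((28,0),(28,75)))
def proj(c,X,fish):
    q=X@np.array(c["R"]).T+c["t"]
    if fish:
        r=np.linalg.norm(q[:,:2],axis=1)+1e-12; k=np.arctan2(r,q[:,2])/r
        return np.c_[c["cx"]+c["fx"]*k*q[:,0],c["cy"]+c["fy"]*k*q[:,1]]
    return np.c_[c["cx"]+c["fx"]*q[:,0]/q[:,2],c["cy"]+c["fy"]*q[:,1]/q[:,2]]
def box(c,X,fish):
    u=proj(c,X,fish); return np.r_[u.min(0),u.max(0)]
def fit(label,obs,z=None,x0=(.5,-.1,0)):
    """obs: list of (capture, rect, fish); returns pose and rms px"""
    f=lambda p:np.concatenate([box(c,M[label]+np.r_[p[:2],p[2] if z is None else z],w)-np.array(r)-[0,0,0,0] for c,r,w in obs])
    s=least_squares(f,x0,loss="soft_l1"); return s.x,np.sqrt(np.mean(f(s.x)**2))
E
python3 - <<'E'
from h import *
c={k:ctrl.capture(k) for k in("scene","top","wrist")}
cv2.imwrite("pics/wrist1.png",c["wrist"]["frame"][:,:,::-1])
S=ctrl.read_state(); w=c["wrist"]
Rc=np.array(w["R"]); cam=-Rc.T@w["t"]; Rt=np.array(S["orientation"])
print("cam in tool mm",Rt.T@(cam-S["ee_pos"])*1000,"axes in tool",np.round(Rt.T@Rc.T,3).tolist(),w["fx"],w["cx"],w["cy"])
for l in N:
    obs=[]
    for k in("scene","top"):
        d=ctrl.find_in(k,l)
        if d: obs.append((c[k],d[0]["rect"],False))
    p,e=fit(l,obs); q,e2=fit(l,obs,z=0)
    print(l,np.round(p*1000,1),round(e,2),"z=0:",np.round(q[:2]*1000,1),round(e2,2))
E
```

```text
cam in tool mm [  74.81546916    0.5038252  -142.41747875] axes in tool [[-0.001, -0.956, -0.294], [1.0, -0.001, 0.0], [-0.001, -0.294, 0.956]] 371.64829954431775 316.59204899214205 244.82145321441428
stand [448.2  88.1  -8.1] 1.03 z=0: [450.1  85.5] 1.56
pan [455.3 -86.5  -1.5] 1.87 z=0: [455.4 -86.4] 1.82
fine [437.3 272.4  -3.5] 2.58 z=0: [437.3 270.8] 2.63
medium [614.4 102.6  -7. ] 1.43 z=0: [615.7  99.2] 1.92
coarse [ 446.7 -253.7   -3. ] 2.59 z=0: [ 447.8 -253.8] 2.64
lid [638.2 -86.6  -6.6] 1.57 z=0: [640.  -88.3] 1.61
bottle_neck [ 603.7 -264.4    6.8] 2.44 z=0: [ 604.1 -265. ] 2.81
jar [640.7 250.1  -7.7] 2.21 z=0: [638.7 247.7] 2.37
```

View pics/wrist1.png

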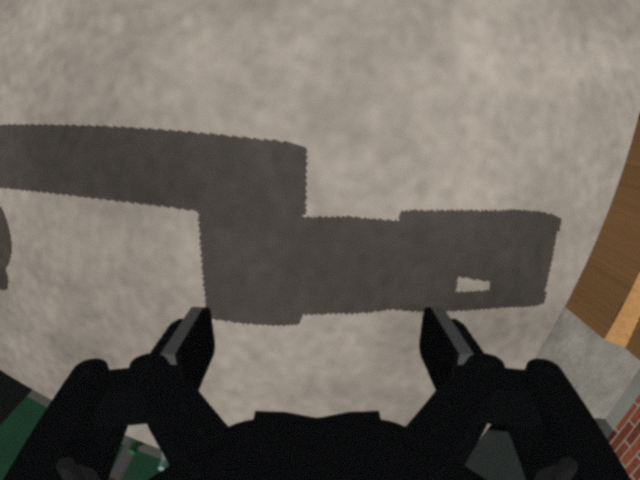

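The wrist camera sits about 75 mm ahead of the TCP on tool x. It shows the fingers at (200,340) and (435,340) and no pieces yet. I'll turn the tool to yaw 0 and move over the pan.

>>> {"name": "apply_moves", "arguments": {"translation": [[0,0,0],[0,0,0],[0,0,0],[24.1,-41.5,0],[24.1,-41.5,0]], "delta_rot": [[0,0,6.431],[0,0,6.431],[0,0,6.432],[0,0,0],[0,0,0]], "claw": [1,1,1,1,1]}}

```text
clock: 2.35
ee_pos: [0.2383, -0.4594, 0.2309]
orientation: [[1.0, -0.003, 0.0], [-0.003, -1.0, 0.0], [0.0, -0.0, -1.0]]
contact_force: [1.7, -0.9, 0.6]
finger_gap: 0.0854
grasp_force: 0.0
```

>>> {"name": "apply_moves", "arguments": {"translation": [[24.1,-41.5,0],[24.1,-41.5,0],[24.1,-41.5,0],[24.1,-41.5,0],[24.1,-41.5,0]], "delta_rot": [[0,0,0],[0,0,0],[0,0,0],[0,0,0],[0,0,0]], "claw": [1,1,1,1,1]}}

```text
clock: 2.85
ee_pos: [0.3594, -0.2505, 0.2316]
orientation: [[1.0, -0.0, 0.001], [-0.0, -1.0, -0.001], [0.001, 0.001, -1.0]]
contact_force: [0.1, -0.7, 0.0]
finger_gap: 0.0852
grasp_force: 0.0
```

>>> {"name": "apply_moves", "arguments": {"translation": [[24.1,-41.5,0],[24.1,-41.5,0],[24.1,-41.5,0],[24.1,-41.5,0],[0,0,20]], "delta_rot": [[0,0,0],[0,0,0],[0,0,0],[0,0,0],[0,0,0]], "claw": [1,1,1,1,1]}}

```text
clock: 3.35
ee_pos: [0.4594, -0.0821, 0.2134]
orientation: [[1.0, 0.007, 0.008], [0.007, -1.0, 0.0], [0.008, -0.0, -1.0]]
contact_force: [-0.3, 0.3, -0.4]
finger_gap: 0.0851
grasp_force: 0.0
```

>>> {"name": "apply_moves", "arguments": {"translation": [[0,0,25],[0,0,26],[0,0,0],[0,0,0],[0,0,0]], "delta_rot": [[0,0,0],[0,0,0],[0,0,0],[0,0,0],[0,0,0]], "claw": [1,1,1,1,1]}}

```text
clock: 3.85
ee_pos: [0.4561, -0.0866, 0.1617]
orientation: [[1.0, -0.0, 0.003], [-0.0, -1.0, -0.001], [0.003, 0.001, -1.0]]
contact_force: [-0.8, 0.4, 0.8]
finger_gap: 0.0853
grasp_force: 0.0
```

```bash
cat >> h.py <<'E'
def wl(name,labels,z=0,x0=None):
    """wrist look: fit labels from wrist rect at known z; offsets from the TCP in tool mm"""
    c=look("wrist",name,labels); s=ctrl.read_state(); R=np.array(s["orientation"]); t=np.array(s["ee_pos"])
    for l in labels:
        d=ctrl.find_in("wrist",l)
        if not d: continue
        p,e=fit(l,[(c,d[0]["rect"],True)],z=z,x0=np.r_[t[:2],0]); 
        q,eq=fit(l,[(c,d[0]["rect"],True)],x0=np.r_[t[:2],0])
        print(l,"z fixed",np.round(p[:2]*1000,1),round(e,2),"free",np.round(q*1000,1),round(eq,2),"TCP",np.round(t*1000,1))
E
python3 -c "
from h import *
wl('w2',['pan','stand'])"
```

```text
wrist pan [(0.62, [278, 199, 357, 277])]
wrist stand [(0.84, [88, 182, 182, 286])]
pan z fixed [450.8 -88. ] 1.19 free [449.7 -88.   -4.3] 1.02 TCP [455.8 -86.5 161.5]
stand z fixed [448.3  81.5] 1.97 free [445.7  86.6 -11.6] 0.27 TCP [455.8 -86.5 161.5]
```

View pics/w2.png

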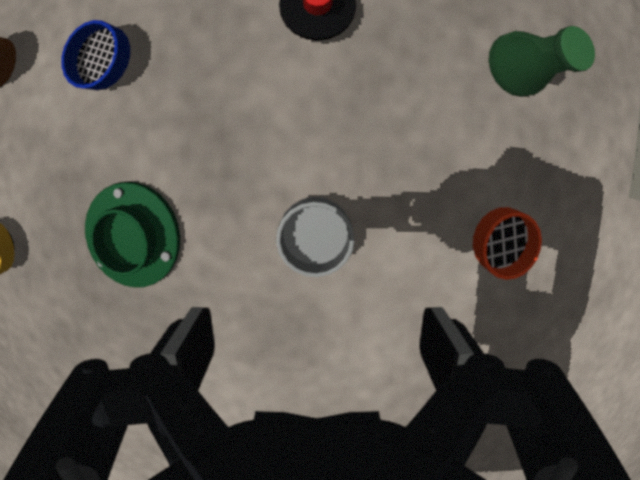

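The wrist view shows the pan at (316,238), the stand at (133,234), blue at (96,55) and orange at (507,243). Its pan fit is within 5 mm of the two-view fit. I'll grasp the pan.

>>> {"name": "apply_moves", "arguments": {"translation": [[-3,1,40],[0,0,40],[0,0,40],[0,0,28],[0,0,10]], "delta_rot": [[0,0,0],[0,0,0],[0,0,0],[0,0,0],[0,0,0]], "claw": [1,1,1,1,1], "newtons": 35}}

```text
clock: 4.6
ee_pos: [0.4506, -0.0869, 0.0002]
orientation: [[1.0, -0.0, -0.004], [-0.0, -1.0, 0.001], [-0.004, -0.001, -1.0]]
contact_force: [-0.1, -0.6, -0.4]
finger_gap: 0.0852
grasp_force: 0.0
```

>>> {"name": "apply_moves", "arguments": {"translation": [[0,0,0],[0,0,0],[0,0,0],[0,0,0],[0,0,0]], "delta_rot": [[0,0,0],[0,0,0],[0,0,0],[0,0,0],[0,0,0]], "claw": [0.9,0.8,0.7,0.6,0.5]}}

```text
clock: 5.1
ee_pos: [0.4535, -0.0875, 0.0042]
orientation: [[1.0, -0.0, 0.004], [-0.0, -1.0, -0.001], [0.004, 0.001, -1.0]]
contact_force: [-0.7, 0.9, 7.4]
finger_gap: 0.0596
grasp_force: 37.2
```

>>> {"name": "apply_moves", "arguments": {"translation": [[0,0,0],[0,0,0],[0,0,0],[0,0,0],[0,0,0]], "delta_rot": [[0,0,0],[0,0,0],[0,0,0],[0,0,0],[0,0,0]], "claw": [0.4,0.4,0.4,0.4,0.4]}}

```text
clock: 5.6
ee_pos: [0.4535, -0.0875, 0.0042]
orientation: [[1.0, -0.0, 0.004], [-0.0, -1.0, -0.001], [0.004, 0.001, -1.0]]
contact_force: [-0.7, 0.3, 6.3]
finger_gap: 0.0598
grasp_force: 37.2
```

Gap 59.8 mm at 37 N: the pan is held. I'll lift it and stop about 60 mm short of the stand so the wrist camera sees both.

>>> {"name": "apply_moves", "arguments": {"translation": [[0,0,-20],[0,0,-40],[0,0,-40],[0,0,-40],[0,0,-20]], "delta_rot": [[0,0,0],[0,0,0],[0,0,0],[0,0,0],[0,0,0]], "claw": [0.4,0.4,0.4,0.4,0.4]}}

```text
clock: 6.1
ee_pos: [0.4538, -0.0876, 0.1668]
orientation: [[1.0, 0.0, 0.008], [0.0, -1.0, -0.002], [0.008, 0.002, -1.0]]
contact_force: [0.6, -0.9, -1.6]
finger_gap: 0.0597
grasp_force: 38.3
```

>>> {"name": "apply_moves", "arguments": {"translation": [[-15,-43,0],[-16,-44,0],[-16,-44,0],[-16,-43,0],[0,0,0]], "delta_rot": [[0,0,0],[0,0,0],[0,0,0],[0,0,0],[0,0,0]], "claw": [0.4,0.4,0.4,0.4,0.4]}}

```text
clock: 6.6
ee_pos: [0.3869, 0.0906, 0.1631]
orientation: [[1.0, 0.007, 0.001], [0.007, -1.0, 0.002], [0.001, -0.002, -1.0]]
contact_force: [0.8, -0.3, 0.8]
finger_gap: 0.0596
grasp_force: 38.4
```

>>> {"name": "apply_moves", "arguments": {"translation": [[0,0,0],[0,0,0],[0,0,0],[0,0,0],[0,0,0]], "delta_rot": [[0,0,0],[0,0,0],[0,0,0],[0,0,0],[0,0,0]], "claw": [0.4,0.4,0.4,0.4,0.4]}}

```text
clock: 7.1
ee_pos: [0.3894, 0.0861, 0.1622]
orientation: [[1.0, -0.002, -0.0], [-0.002, -1.0, -0.0], [-0.0, 0.0, -1.0]]
contact_force: [-0.1, -0.0, -0.9]
finger_gap: 0.0599
grasp_force: 38.4
```

```bash
python3 -c "
from h import *
wl('w3',['stand','fine','medium','jar'])"
```

```text
wrist stand [(0.88, [260, 93, 381, 214])]
wrist fine []
wrist medium []
wrist jar []
stand z fixed [448.3  81.6] 2.1 free [448.   81.6 -10.1] 0.44 TCP [389.1  86.6 162.2]
```

View pics/w3.png

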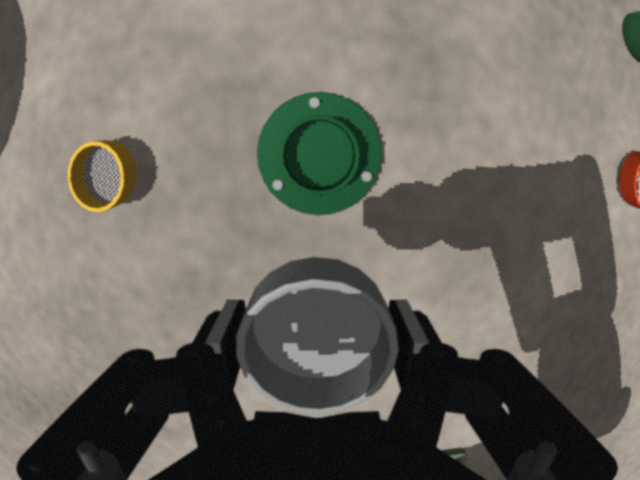

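The wrist picture shows the pan level between the pads, its silhouette spanning about (243–397, 258–408). The stand's foot spans about (257–384, 92–215), so the network's box is roughly 3 px too tight per side. I'll refit both with these edges.

```bash
python3 - <<'E'
from h import *
c=ctrl.capture("wrist"); f=c["frame"].astype(int); t=np.array(ctrl.read_state()["ee_pos"])
m=((f[...,1]>f[...,0]*1.6)&(f[...,1]>f[...,2]*1.2)&(f[...,1]>40)).astype(np.uint8)
n,lab,st,_=cv2.connectedComponentsWithStats(m); i=[k for k in range(1,n) if lab[150:160,320:330].flat[0]==k or st[k,4]>5000][0]
x,y,w,h,_=st[i]; r=[x,y,x+w,y+h]; print(r,st[i])
print("stand",[np.round(v,4) for v in fit("stand",[(c,r,True)],z=0)],[np.round(v,4) for v in fit("stand",[(c,r,True)])])
print("pan",[np.round(v,4) for v in fit("pan",[(c,[243,258,397,408],True)],x0=t+[0,0,0.003])],t)
E
```

```text
[np.int32(259), np.int32(92), np.int32(383), np.int32(214)] [  259    92   124   122 10944]
stand [array([0.4484, 0.0825, 0.    ]), np.float64(1.1516)] [array([ 0.4482,  0.0824, -0.0056]), np.float64(0.1556)]
pan [array([0.3837, 0.0849, 0.1493]), np.float64(0.1239)] [0.3890826  0.08682899 0.16227582]
```

```bash
python3 - <<'E'
from h import *
c={k:look(k,k+"2",["pan","stand"]) for k in("scene","top")}
t=np.array(ctrl.read_state()["ee_pos"]); print(t)
for l,x0 in(("pan",t),("stand",(.45,.085,0))):
    obs=[(c[k],ctrl.find_in(k,l)[0]["rect"],False) for k in c if ctrl.find_in(k,l)]
    print(l,len(obs),[np.round(v,4) for v in fit(l,obs,x0=x0)])
X=[c[k]["frame"][a-75:a+75,b-100:b+100,::-1] for k,a,b in(("scene",200,290),("top",300,270))]
u=proj(c["scene"],t[None],False)[0],proj(c["top"],t[None],False)[0]; print(u)
X=[c[k]["frame"][max(0,int(v[1])-70):int(v[1])+70,int(v[0])-90:int(v[0])+90,::-1] for k,v in zip(c,u)]
cv2.imwrite("pics/held.png",np.vstack([cv2.resize(x,None,fx=2.1,fy=2.1,interpolation=cv2.INTER_CUBIC) for x in X]))
E
```

```text
scene pan [(0.91, [276, 93, 318, 133])]
scene stand []
top pan []
top stand [(0.66, [282, 283, 300, 312]), (0.36, [421, 167, 460, 207])]
[0.38908117 0.08682378 0.16229075]
pan 1 [array([0.3828, 0.0973, 0.1417]), np.float64(0.1997)]
stand 1 [array([ 0.567 ,  0.0856, -1.0874]), np.float64(2.9016)]
(array([294.70190687, 118.99916549]), array([265.12767893, 337.59348264]))
```

View pics/held.png

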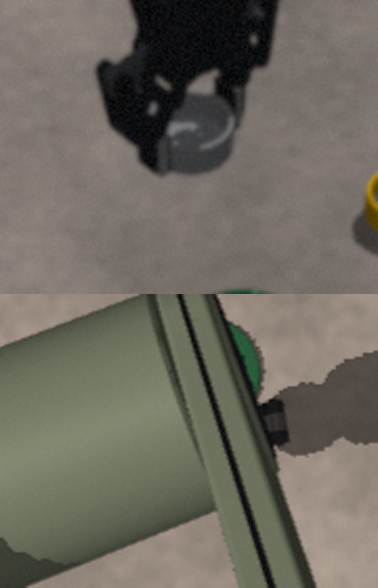

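```bash
python3 - <<'E'
from h import *
c=ctrl.capture("scene"); w=ctrl.capture("wrist")
for z in(.150,.154,.158): 
    print(z,[np.round(v,4) for v in fit("pan",[(c,[276,93,318,133],False)],z=z,x0=(.39,.087,0))],"w",[np.round(v,4) for v in fit("pan",[(w,[243,258,397,408],True)],z=z,x0=(.39,.087,0))])
print("scene stand",fit("stand",[(c,[288,186,352,238],False)],z=0))
print("scene pan0",fit("pan",[(c,[218,246,262,287],False)],z=0), "wrist stand z0", fit("stand",[(w,[259,92,383,214],True)],z=0))
# collar rim centre by wrist
E
```

```text
0.15 [array([0.3896, 0.0913, 0.    ]), np.float64(0.4331)] w [array([0.384 , 0.0849, 0.    ]), np.float64(0.4072)]
0.154 [array([0.3927, 0.0886, 0.    ]), np.float64(0.4982)] w [array([0.3855, 0.0849, 0.    ]), np.float64(2.8506)]
0.158 [array([0.3958, 0.0858, 0.    ]), np.float64(0.5867)] w [array([0.3869, 0.0847, 0.    ]), np.float64(5.5352)]
scene stand (array([0.45271145, 0.08191384, 0.        ]), np.float64(0.9186593144064377))
scene pan0 (array([ 0.45689986, -0.0869485 ,  0.        ]), np.float64(1.0011037053179477)) wrist stand z0 (array([0.44836615, 0.08245611, 0.        ]), np.float64(1.1483159200861928))
```

Wrist and scene estimates agree to within about 3 mm, and the taper captures about 6 mm. I'll go to their mean at x≈449.5, y≈83.4 and descend while watching the force.

>>> {"name": "apply_moves", "arguments": {"translation": [[30,1.7,0],[30.4,1.7,0],[0,0,40],[0,0,42],[0,0,40]], "delta_rot": [[0,0,0],[0,0,0],[0,0,0],[0,0,0],[0,0,0]], "claw": [0.4,0.4,0.4,0.4,0.4]}}

```text
clock: 8.8
ee_pos: [0.4499, 0.0834, 0.0391]
orientation: [[1.0, -0.0, 0.001], [-0.0, -1.0, 0.0], [0.001, -0.0, -1.0]]
contact_force: [0.2, 0.2, -0.5]
finger_gap: 0.0599
grasp_force: 38.4
```

>>> {"name": "apply_moves", "arguments": {"translation": [[0,0,0],[0,0,3],[0,0,3],[0,0,2],[0,0,0]], "delta_rot": [[0,0,0],[0,0,0],[0,0,0],[0,0,0],[0,0,0]], "claw": [0.4,0.4,0.4,0.4,0.4]}}

```text
clock: 9.3
ee_pos: [0.4502, 0.0835, 0.0334]
orientation: [[1.0, 0.0, 0.002], [0.0, -1.0, 0.0], [0.002, -0.0, -1.0]]
contact_force: [0.6, -1.0, -1.2]
finger_gap: 0.0598
grasp_force: 38.7
```

>>> {"name": "apply_moves", "arguments": {"translation": [[0,0,2],[0,0,1],[0,0,1],[0,0,0],[0,0,0]], "delta_rot": [[0,0,0],[0,0,0],[0,0,0],[0,0,0],[0,0,0]], "claw": [0.4,0.4,0.4,0.4,0.4]}}

```text
clock: 9.8
ee_pos: [0.4495, 0.0834, 0.0283]
orientation: [[1.0, 0.0, -0.0], [0.0, -1.0, -0.0], [-0.0, 0.0, -1.0]]
contact_force: [0.1, -0.2, -1.2]
finger_gap: 0.0594
grasp_force: 38.7
```

>>> {"name": "apply_moves", "arguments": {"translation": [[0,0,1],[0,0,1],[0,0,1],[0,0,0],[0,0,0]], "delta_rot": [[0,0,0],[0,0,0],[0,0,0],[0,0,0],[0,0,0]], "claw": [0.4,0.4,0.4,0.4,0.4]}}

```text
clock: 10.3
ee_pos: [0.4495, 0.0834, 0.0252]
orientation: [[1.0, 0.0, -0.0], [0.0, -1.0, -0.0], [-0.0, 0.0, -1.0]]
contact_force: [0.3, -0.1, -1.4]
finger_gap: 0.0596
grasp_force: 38.7
```

>>> {"name": "apply_moves", "arguments": {"translation": [[0,0,1],[0,0,1],[0,0,0],[0,0,0],[0,0,0]], "delta_rot": [[0,0,0],[0,0,0],[0,0,0],[0,0,0],[0,0,0]], "claw": [0.4,0.4,0.4,0.4,0.4]}}

```text
clock: 10.8
ee_pos: [0.4497, 0.0835, 0.0242]
orientation: [[1.0, 0.0, 0.001], [0.0, -1.0, 0.0], [0.001, -0.0, -1.0]]
contact_force: [-2.1, -0.9, 9.7]
finger_gap: 0.0595
grasp_force: 42.6
```

Contact comes at TCP z 24.2 mm, exactly the seated height. I'll release, rise and go over the yellow sieve.

>>> {"name": "apply_moves", "arguments": {"translation": [[0,0,-1],[0,0,0],[0,0,0],[0,0,0],[0,0,0]], "delta_rot": [[0,0,0],[0,0,0],[0,0,0],[0,0,0],[0,0,0]], "claw": [0.75,0.8,0.9,1,1]}}

```text
clock: 11.3
ee_pos: [0.4494, 0.0834, 0.0241]
orientation: [[1.0, 0.0, -0.0], [0.0, -1.0, -0.0], [-0.0, 0.0, -1.0]]
contact_force: [0.4, 0.5, 0.6]
finger_gap: 0.0857
grasp_force: 0.0
```

>>> {"name": "apply_moves", "arguments": {"translation": [[0,0,-20],[0,0,-40],[0,0,-40],[0,0,-38],[-1,-40,0]], "delta_rot": [[0,0,0],[0,0,0],[0,0,0],[0,0,0],[0,0,0]], "claw": [1,1,1,1,1]}}

```text
clock: 11.8
ee_pos: [0.452, 0.122, 0.1673]
orientation: [[1.0, -0.005, 0.011], [-0.005, -1.0, 0.001], [0.011, -0.001, -1.0]]
contact_force: [1.2, 0.3, -0.6]
finger_gap: 0.0853
grasp_force: 0.0
```

>>> {"name": "apply_moves", "arguments": {"translation": [[-3,-48,0],[-3,-48,0],[-3,-48,0],[0,0,0],[0,0,0]], "delta_rot": [[0,0,0],[0,0,0],[0,0,0],[0,0,0],[0,0,0]], "claw": [1,1,1,1,1]}}

```text
clock: 12.3
ee_pos: [0.4389, 0.2679, 0.1618]
orientation: [[1.0, 0.003, -0.001], [0.003, -1.0, -0.001], [-0.001, 0.001, -1.0]]
contact_force: [0.0, -0.1, -0.3]
finger_gap: 0.0852
grasp_force: 0.0
```

```bash
cat >> h.py <<'E'
HUE=dict(fine=(20,35),medium=(108,130),coarse=(3,14))
def seg(name,label,z=0,pt=None):
    """colour silhouette of a ring in the wrist picture -> fitted pose"""
    c=ctrl.capture("wrist"); f=c["frame"]; cv2.imwrite(f"pics/{name}.png",f[:,:,::-1])
    s=ctrl.read_state(); t=np.array(s["ee_pos"]); h=cv2.cvtColor(f,cv2.COLOR_RGB2HSV); a,b=HUE[label]
    m=cv2.inRange(h,(a,110,40),(b,255,255)); n,lab,st,_=cv2.connectedComponentsWithStats(m)
    x,y,w,hh,_=st[1+np.argmax(st[1:,4])]; r=[x,y,x+w,y+hh]; d=ctrl.find_in("wrist",label)
    print(label,"seg",[int(v) for v in r],"net",d and np.round(d[0]["rect"]).tolist(),"TCP",np.round(t*1000,1))
    for zz in(z,None):
        p,e=fit(label,[(c,r,True)],z=zz,x0=np.r_[t[:2],z]); print("  z" ,zz,np.round(p*1000,1),"rms",round(e,2),"d",np.round((p-t)*1000,1)[:2])
E
python3 -c "
from h import *
seg('w4','fine')
wl('w4b',['jar'])"
```

```text
fine seg [274, 190, 354, 270] net [274.0, 189.0, 355.0, 269.0] TCP [439.  267.  161.8]
  z 0 [439.6 269.1   0. ] rms 0.55 d [0.6 2.2]
  z None [439.3 269.1  -1.1] rms 0.52 d [0.3 2.2]
wrist jar [(0.7, [308, 0, 371, 17])]
jar z fixed [574.2 244.1] 41.11 free [  983.    111.5 -1064.9] 21.12 TCP [439.5 266.  162.2]
```

View pics/w4.png

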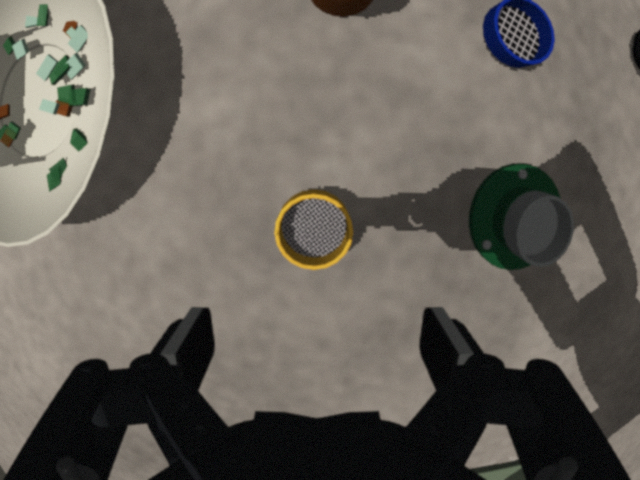

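The pan sits in the stand at (537,225) in the view, and the yellow ring is centred at (314,230). The networks and the colour segmentation agree, so I grasp it.

>>> {"name": "apply_moves", "arguments": {"translation": [[1.8,-2.8,40],[0,0,40],[0,0,40],[0,0,28],[0,0,10]], "delta_rot": [[0,0,0],[0,0,0],[0,0,0],[0,0,0],[0,0,0]], "claw": [1,1,1,1,1], "newtons": 35}}

```text
clock: 13.05
ee_pos: [0.4399, 0.2682, 0.0018]
orientation: [[1.0, -0.002, -0.005], [-0.002, -1.0, -0.003], [-0.005, 0.003, -1.0]]
contact_force: [-1.0, 0.6, -0.1]
finger_gap: 0.0853
grasp_force: 0.0
```

>>> {"name": "apply_moves", "arguments": {"translation": [[0,0,0],[0,0,0],[0,0,0],[0,0,0],[0,0,0]], "delta_rot": [[0,0,0],[0,0,0],[0,0,0],[0,0,0],[0,0,0]], "claw": [0.9,0.8,0.7,0.6,0.5]}}

```text
clock: 13.55
ee_pos: [0.4426, 0.2708, 0.0061]
orientation: [[1.0, 0.0, 0.003], [0.0, -1.0, 0.002], [0.003, -0.002, -1.0]]
contact_force: [0.7, -0.7, 6.6]
finger_gap: 0.0578
grasp_force: 38.6
```

>>> {"name": "apply_moves", "arguments": {"translation": [[0,0,0],[0,0,0],[0,0,0],[0,0,0],[0,0,0]], "delta_rot": [[0,0,0],[0,0,0],[0,0,0],[0,0,0],[0,0,0]], "claw": [0.4,0.4,0.4,0.4,0.4]}}

```text
clock: 14.05
ee_pos: [0.4426, 0.2708, 0.0061]
orientation: [[1.0, 0.0, 0.004], [0.0, -1.0, 0.002], [0.004, -0.002, -1.0]]
contact_force: [0.4, -1.7, 6.2]
finger_gap: 0.0578
grasp_force: 38.6
```

>>> {"name": "apply_moves", "arguments": {"translation": [[0,0,-20],[0,0,-40],[0,0,-40],[0,0,-40],[0,0,-20]], "delta_rot": [[0,0,0],[0,0,0],[0,0,0],[0,0,0],[0,0,0]], "claw": [0.4,0.4,0.4,0.4,0.4]}}

```text
clock: 14.55
ee_pos: [0.4426, 0.2711, 0.1687]
orientation: [[1.0, 0.0, 0.006], [0.0, -1.0, 0.004], [0.006, -0.004, -1.0]]
contact_force: [0.3, 0.7, -0.8]
finger_gap: 0.0575
grasp_force: 37.8
```

The gap is 57.5 mm, less than the expected 60 mm. I'll go to the viewing place short of the stand and check the grasp.

>>> {"name": "apply_moves", "arguments": {"translation": [[-13,47,0],[-13,47,0],[-14,47,0],[-13,46,0],[0,0,0]], "delta_rot": [[0,0,0],[0,0,0],[0,0,0],[0,0,0],[0,0,0]], "claw": [0.4,0.4,0.4,0.4,0.4]}}

```text
clock: 15.05
ee_pos: [0.3857, 0.0791, 0.1647]
orientation: [[1.0, -0.005, -0.001], [-0.005, -1.0, -0.002], [-0.001, 0.002, -1.0]]
contact_force: [-0.6, 1.5, 0.4]
finger_gap: 0.058
grasp_force: 38.0
```

>>> {"name": "apply_moves", "arguments": {"translation": [[0,0,0],[0,0,0],[0,0,0],[0,0,0],[0,0,0]], "delta_rot": [[0,0,0],[0,0,0],[0,0,0],[0,0,0],[0,0,0]], "claw": [0.4,0.4,0.4,0.4,0.4]}}

```text
clock: 15.55
ee_pos: [0.3884, 0.0839, 0.1642]
orientation: [[1.0, 0.002, -0.0], [0.002, -1.0, -0.0], [-0.0, 0.0, -1.0]]
contact_force: [-0.5, -0.3, 0.8]
finger_gap: 0.0581
grasp_force: 38.0
```

```bash
python3 -c "
from h import *
seg('w5','fine',z=.16)
wl('w5b',['pan','stand'],z=.02)"
```

```text
fine seg [237, 257, 397, 413] net [238.0, 260.0, 396.0, 412.0] TCP [388.4  83.8 164.2]
  z 0.16 [386.7  83.2 160. ] rms 2.13 d [-1.7 -0.6]
  z None [385.3  83.2 156.7] rms 0.09 d [-3.1 -0.6]
wrist pan [(0.87, [274, 115, 363, 198])]
wrist stand [(0.72, [258, 90, 379, 214])]
pan z fixed [447.7  81.6] 1.63 free [447.5  81.6  12.6] 1.04 TCP [388.3  83.3 164.2]
stand z fixed [447.8  81. ] 5.69 free [448.2  81.6  -4.8] 1.12 TCP [388.3  83.3 164.2]
```

View pics/w5.png

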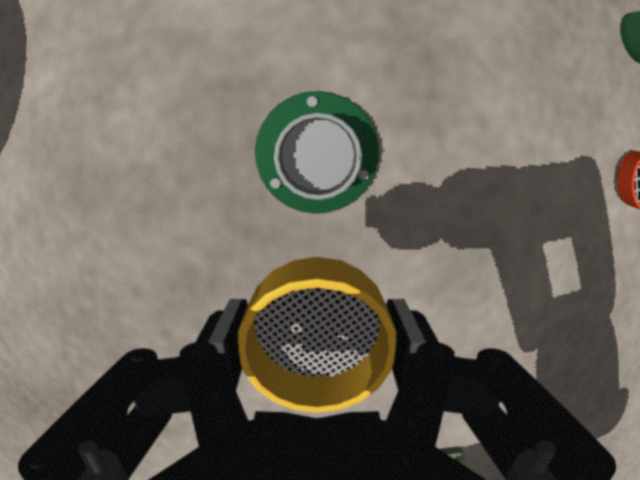

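The yellow sieve sits level between the pads, and the seated pan is centred at (318,156). The offsets agree with the last placing, so I lower onto the pan.

>>> {"name": "apply_moves", "arguments": {"translation": [[30.5,0.5,0],[30.9,0,0],[0,0,40],[0,0,40],[0,0,20]], "delta_rot": [[0,0,0],[0,0,0],[0,0,0],[0,0,0],[0,0,0]], "claw": [0.4,0.4,0.4,0.4,0.4]}}

```text
clock: 16.4
ee_pos: [0.448, 0.0823, 0.0616]
orientation: [[1.0, -0.0, -0.005], [-0.0, -1.0, -0.001], [-0.005, 0.001, -1.0]]
contact_force: [0.1, 0.2, -0.2]
finger_gap: 0.0576
grasp_force: 38.0
```

>>> {"name": "apply_moves", "arguments": {"translation": [[0,0,3],[0,0,3],[0,0,2],[0,0,0],[0,0,0]], "delta_rot": [[0,0,0],[0,0,0],[0,0,0],[0,0,0],[0,0,0]], "claw": [0.4,0.4,0.4,0.4,0.4]}}

```text
clock: 16.9
ee_pos: [0.4503, 0.0828, 0.0572]
orientation: [[1.0, 0.0, 0.002], [0.0, -1.0, 0.0], [0.002, -0.0, -1.0]]
contact_force: [-0.3, 0.1, 0.3]
finger_gap: 0.0579
grasp_force: 38.0
```

>>> {"name": "apply_moves", "arguments": {"translation": [[0,0,2],[0,0,2],[0,0,1],[0,0,0],[0,0,0]], "delta_rot": [[0,0,0],[0,0,0],[0,0,0],[0,0,0],[0,0,0]], "claw": [0.4,0.4,0.4,0.4,0.4]}}

```text
clock: 17.4
ee_pos: [0.4497, 0.0827, 0.0512]
orientation: [[1.0, 0.0, -0.0], [0.0, -1.0, -0.0], [-0.0, 0.0, -1.0]]
contact_force: [0.6, 0.5, -0.6]
finger_gap: 0.0582
grasp_force: 38.0
```

>>> {"name": "apply_moves", "arguments": {"translation": [[0,0,1],[0,0,1],[0,0,0],[0,0,0],[0,0,0]], "delta_rot": [[0,0,0],[0,0,0],[0,0,0],[0,0,0],[0,0,0]], "claw": [0.4,0.4,0.4,0.4,0.4]}}

```text
clock: 17.9
ee_pos: [0.4498, 0.0827, 0.0501]
orientation: [[1.0, -0.0, 0.001], [-0.0, -1.0, 0.0], [0.001, -0.0, -1.0]]
contact_force: [-1.3, -0.6, 7.0]
finger_gap: 0.0576
grasp_force: 39.0
```

Seated at exactly the expected 50.1 mm. I'll release and go over the blue sieve.

>>> {"name": "apply_moves", "arguments": {"translation": [[0,0,-1],[0,0,0],[0,0,0],[0,0,0],[0,0,0]], "delta_rot": [[0,0,0],[0,0,0],[0,0,0],[0,0,0],[0,0,0]], "claw": [0.75,0.8,0.9,1,1]}}

```text
clock: 18.4
ee_pos: [0.4497, 0.0827, 0.0502]
orientation: [[1.0, 0.0, -0.0], [0.0, -1.0, -0.0], [-0.0, 0.0, -1.0]]
contact_force: [0.1, 0.2, 0.3]
finger_gap: 0.0853
grasp_force: 0.0
```

>>> {"name": "apply_moves", "arguments": {"translation": [[0,0,-20],[0,0,-40],[0,0,-40],[0,0,-12],[35,-4,0]], "delta_rot": [[0,0,0],[0,0,0],[0,0,0],[0,0,0],[0,0,0]], "claw": [1,1,1,1,1]}}

```text
clock: 18.9
ee_pos: [0.483, 0.0866, 0.1649]
orientation: [[1.0, 0.0, 0.002], [0.0, -1.0, 0.0], [0.002, -0.0, -1.0]]
contact_force: [0.7, 0.0, 0.1]
finger_gap: 0.0853
grasp_force: 0.0
```

>>> {"name": "apply_moves", "arguments": {"translation": [[43,-5,0],[43,-5,0],[43,-4,0],[0,0,0],[0,0,0]], "delta_rot": [[0,0,0],[0,0,0],[0,0,0],[0,0,0],[0,0,0]], "claw": [1,1,1,1,1]}}

```text
clock: 19.4
ee_pos: [0.6136, 0.1006, 0.1611]
orientation: [[1.0, -0.0, -0.002], [-0.0, -1.0, -0.0], [-0.002, 0.0, -1.0]]
contact_force: [-0.3, 0.5, -0.3]
finger_gap: 0.0855
grasp_force: 0.0
```

```bash
python3 -c "
from h import *
seg('w6','medium')"
```

```text
medium seg [278, 193, 356, 273] net [276.0, 192.0, 357.0, 272.0] TCP [612.7 100.6 161.5]
  z 0 [611.7  99.6   0. ] rms 0.69 d [-1. -1.]
  z None [610.4  99.6  -4.8] rms 0.05 d [-2.3 -1. ]
```

Colour and network boxes agree, with blue within 2 mm of the tool axis. I'll descend and grasp it.

>>> {"name": "apply_moves", "arguments": {"translation": [[0,1,40],[0,0,40],[0,0,40],[0,0,27],[0,0,10]], "delta_rot": [[0,0,0],[0,0,0],[0,0,0],[0,0,0],[0,0,0]], "claw": [1,1,1,1,1]}}

```text
clock: 20.0
ee_pos: [0.6104, 0.0993, 0.003]
orientation: [[1.0, 0.0, -0.006], [0.0, -1.0, -0.001], [-0.006, 0.001, -1.0]]
contact_force: [0.1, 0.0, -0.9]
finger_gap: 0.0859
grasp_force: 0.0
```

>>> {"name": "apply_moves", "arguments": {"translation": [[0,0,0],[0,0,0],[0,0,0],[0,0,0],[0,0,0]], "delta_rot": [[0,0,0],[0,0,0],[0,0,0],[0,0,0],[0,0,0]], "claw": [0.9,0.8,0.7,0.6,0.5]}}

```text
clock: 20.5
ee_pos: [0.615, 0.0999, 0.0078]
orientation: [[1.0, 0.0, 0.004], [0.0, -1.0, 0.0], [0.004, -0.0, -1.0]]
contact_force: [-1.3, -0.4, 6.5]
finger_gap: 0.059
grasp_force: 37.1
```

>>> {"name": "apply_moves", "arguments": {"translation": [[0,0,0],[0,0,0],[0,0,0],[0,0,0],[0,0,0]], "delta_rot": [[0,0,0],[0,0,0],[0,0,0],[0,0,0],[0,0,0]], "claw": [0.4,0.4,0.4,0.4,0.4]}}

```text
clock: 21.0
ee_pos: [0.6149, 0.0999, 0.0078]
orientation: [[1.0, 0.0, 0.004], [0.0, -1.0, 0.0], [0.004, -0.0, -1.0]]
contact_force: [-1.7, 0.2, 6.1]
finger_gap: 0.0592
grasp_force: 37.1
```

>>> {"name": "apply_moves", "arguments": {"translation": [[0,0,-20],[0,0,-40],[0,0,-40],[0,0,-40],[0,0,-20]], "delta_rot": [[0,0,0],[0,0,0],[0,0,0],[0,0,0],[0,0,0]], "claw": [0.4,0.4,0.4,0.4,0.4]}}

```text
clock: 21.5
ee_pos: [0.6155, 0.1, 0.1706]
orientation: [[1.0, 0.0, 0.008], [0.0, -1.0, 0.001], [0.008, -0.001, -1.0]]
contact_force: [0.8, -0.3, -0.8]
finger_gap: 0.0596
grasp_force: 38.1
```

>>> {"name": "apply_moves", "arguments": {"translation": [[-45,3.5,0],[-45,3.5,0],[-45,3.5,0],[-45,3,0],[-45,3,0]], "delta_rot": [[0,0,0],[0,0,0],[0,0,0],[0,0,0],[0,0,0]], "claw": [0.4,0.4,0.4,0.4,0.4]}}

```text
clock: 22.0
ee_pos: [0.387, 0.083, 0.166]
orientation: [[1.0, -0.0, 0.002], [-0.0, -1.0, 0.0], [0.002, -0.0, -1.0]]
contact_force: [0.6, 0.3, -0.7]
finger_gap: 0.0591
grasp_force: 38.1
```

>>> {"name": "apply_moves", "arguments": {"translation": [[0,0,0],[0,0,0],[0,0,0],[0,0,0],[0,0,0]], "delta_rot": [[0,0,0],[0,0,0],[0,0,0],[0,0,0],[0,0,0]], "claw": [0.4,0.4,0.4,0.4,0.4]}}

```text
clock: 22.5
ee_pos: [0.3897, 0.0833, 0.1653]
orientation: [[1.0, -0.0, 0.0], [-0.0, -1.0, -0.0], [0.0, 0.0, -1.0]]
contact_force: [-0.0, 0.3, -0.7]
finger_gap: 0.0588
grasp_force: 38.1
```

```bash
python3 -c "
from h import *
seg('w7','medium',z=.16)
seg('w7b','fine',z=.044)"
```

```text
medium seg [238, 259, 397, 410] net [236.0, 258.0, 397.0, 410.0] TCP [389.5  83.3 165.2]
  z 0.16 [386.8  82.4 160. ] rms 3.32 d [-2.7 -0.9]
  z None [385.3  82.4 155.4] rms 1.01 d [-4.1 -0.9]
fine seg [269, 112, 367, 209] net [] TCP [389.1  83.2 165.1]
  z 0.044 [447.5  81.6  44. ] rms 0.43 d [58.4 -1.6]
  z None [447.6  81.7  46. ] rms 0.02 d [58.5 -1.6]
```

View pics/w7.png

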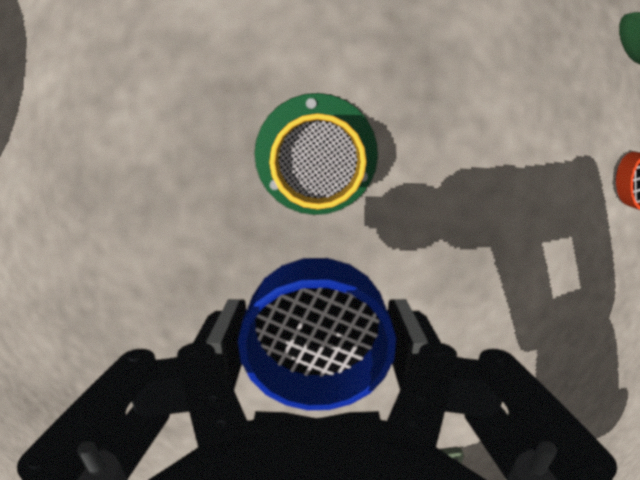

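Blue is held level, and the yellow sieve is seated on the pan at (318,160), fitted height 46 mm against 44 mm. I'll lower blue onto it.

>>> {"name": "apply_moves", "arguments": {"translation": [[30.5,0.4,0],[30.9,0,0],[0,0,25],[0,0,30],[0,0,20]], "delta_rot": [[0,0,0],[0,0,0],[0,0,0],[0,0,0],[0,0,0]], "claw": [0.4,0.4,0.4,0.4,0.4]}}

```text
clock: 23.2
ee_pos: [0.4496, 0.0826, 0.0885]
orientation: [[1.0, -0.0, -0.002], [-0.0, -1.0, -0.0], [-0.002, 0.0, -1.0]]
contact_force: [-0.5, -0.2, -0.6]
finger_gap: 0.0591
grasp_force: 38.1
```

>>> {"name": "apply_moves", "arguments": {"translation": [[0,0,3],[0,0,3],[0,0,2],[0,0,0],[0,0,0]], "delta_rot": [[0,0,0],[0,0,0],[0,0,0],[0,0,0],[0,0,0]], "claw": [0.4,0.4,0.4,0.4,0.4]}}

```text
clock: 23.7
ee_pos: [0.4507, 0.0829, 0.0831]
orientation: [[1.0, 0.0, 0.002], [0.0, -1.0, 0.0], [0.002, -0.0, -1.0]]
contact_force: [-0.7, -1.1, -1.0]
finger_gap: 0.0593
grasp_force: 38.1
```

>>> {"name": "apply_moves", "arguments": {"translation": [[0,0,2],[0,0,2],[0,0,1],[0,0,0],[0,0,0]], "delta_rot": [[0,0,0],[0,0,0],[0,0,0],[0,0,0],[0,0,0]], "claw": [0.4,0.4,0.4,0.4,0.4]}}

```text
clock: 24.2
ee_pos: [0.4501, 0.0828, 0.0773]
orientation: [[1.0, 0.0, -0.0], [0.0, -1.0, -0.0], [-0.0, 0.0, -1.0]]
contact_force: [0.5, 0.2, -0.2]
finger_gap: 0.0592
grasp_force: 38.1
```

>>> {"name": "apply_moves", "arguments": {"translation": [[0,0,1],[0,0,1],[0,0,0.5],[0,0,0],[0,0,0]], "delta_rot": [[0,0,0],[0,0,0],[0,0,0],[0,0,0],[0,0,0]], "claw": [0.4,0.4,0.4,0.4,0.4]}}

```text
clock: 24.7
ee_pos: [0.4502, 0.0828, 0.0758]
orientation: [[1.0, 0.0, 0.001], [0.0, -1.0, -0.0], [0.001, 0.0, -1.0]]
contact_force: [-2.6, 0.4, 8.1]
finger_gap: 0.0593
grasp_force: 38.9
```

Seated at 75.8 mm as expected. I'll release and go over the orange sieve.

>>> {"name": "apply_moves", "arguments": {"translation": [[0,0,-1],[0,0,0],[0,0,0],[0,0,0],[0,0,0]], "delta_rot": [[0,0,0],[0,0,0],[0,0,0],[0,0,0],[0,0,0]], "claw": [0.75,0.8,0.9,1,1]}}

```text
clock: 25.2
ee_pos: [0.45, 0.0828, 0.0756]
orientation: [[1.0, 0.0, -0.0], [0.0, -1.0, -0.0], [-0.0, 0.0, -1.0]]
contact_force: [0.4, -0.0, -0.7]
finger_gap: 0.0855
grasp_force: 0.0
```

>>> {"name": "apply_moves", "arguments": {"translation": [[0,0,-20],[0,0,-40],[0,0,-26],[0,40,0],[0,48,0]], "delta_rot": [[0,0,0],[0,0,0],[0,0,0],[0,0,0],[0,0,0]], "claw": [1,1,1,1,1]}}

```text
clock: 25.7
ee_pos: [0.4509, -0.0051, 0.1629]
orientation: [[1.0, 0.004, 0.003], [0.004, -1.0, 0.0], [0.003, 0.0, -1.0]]
contact_force: [0.9, -0.2, -0.4]
finger_gap: 0.0856
grasp_force: 0.0
```

>>> {"name": "apply_moves", "arguments": {"translation": [[-1,49,0],[-1,49,0],[-1,49,0],[0,49,0],[0,49,0]], "delta_rot": [[0,0,0],[0,0,0],[0,0,0],[0,0,0],[0,0,0]], "claw": [1,1,1,1,1]}}

```text
clock: 26.2
ee_pos: [0.4467, -0.2522, 0.1618]
orientation: [[1.0, -0.0, 0.0], [-0.0, -1.0, 0.0], [0.0, -0.0, -1.0]]
contact_force: [0.4, 0.2, 1.1]
finger_gap: 0.0857
grasp_force: 0.0
```

>>> {"name": "apply_moves", "arguments": {"translation": [[0,2,0],[0,0,0],[0,0,0],[0,0,0],[0,0,0]], "delta_rot": [[0,0,0],[0,0,0],[0,0,0],[0,0,0],[0,0,0]], "claw": [1,1,1,1,1]}}

```text
clock: 26.7
ee_pos: [0.4473, -0.2509, 0.1619]
orientation: [[1.0, 0.002, 0.0], [0.002, -1.0, 0.0], [0.0, -0.0, -1.0]]
contact_force: [-0.9, 1.1, 0.4]
finger_gap: 0.0853
grasp_force: 0.0
```

```bash
python3 -c "
from h import *
seg('w8','coarse')"
```

```text
coarse seg [280, 192, 359, 272] net [280.0, 190.0, 358.0, 274.0] TCP [ 447.3 -251.1  162. ]
  z 0 [ 446.3 -253.8    0. ] rms 0.45 d [-1.  -2.7]
  z None [ 445.7 -253.8   -2.4] rms 0.29 d [-1.6 -2.7]
```

Both boxes agree on orange, so I grasp it.

>>> {"name": "apply_moves", "arguments": {"translation": [[-1,2,40],[0,0,40],[0,0,40],[0,0,28],[0,0,10]], "delta_rot": [[0,0,0],[0,0,0],[0,0,0],[0,0,0],[0,0,0]], "claw": [1,1,1,1,1]}}

```text
clock: 27.3
ee_pos: [0.4446, -0.2528, 0.0014]
orientation: [[1.0, 0.001, -0.004], [0.001, -1.0, 0.003], [-0.004, -0.003, -1.0]]
contact_force: [-0.7, -0.0, 0.7]
finger_gap: 0.0853
grasp_force: 0.0
```

>>> {"name": "apply_moves", "arguments": {"translation": [[0,0,0],[0,0,0],[0,0,0],[0,0,0],[0,0,0]], "delta_rot": [[0,0,0],[0,0,0],[0,0,0],[0,0,0],[0,0,0]], "claw": [0.9,0.8,0.7,0.6,0.5]}}

```text
clock: 27.8
ee_pos: [0.4473, -0.2548, 0.0058]
orientation: [[1.0, 0.0, 0.004], [0.0, -1.0, -0.002], [0.004, 0.002, -1.0]]
contact_force: [-1.0, 1.6, 6.4]
finger_gap: 0.0597
grasp_force: 37.2
```

>>> {"name": "apply_moves", "arguments": {"translation": [[0,0,0],[0,0,0],[0,0,0],[0,0,0],[0,0,0]], "delta_rot": [[0,0,0],[0,0,0],[0,0,0],[0,0,0],[0,0,0]], "claw": [0.4,0.4,0.4,0.4,0.4]}}

```text
clock: 28.3
ee_pos: [0.4473, -0.2548, 0.0058]
orientation: [[1.0, 0.0, 0.003], [0.0, -1.0, -0.002], [0.003, 0.002, -1.0]]
contact_force: [-0.6, 0.6, 6.2]
finger_gap: 0.0599
grasp_force: 37.2
```

>>> {"name": "apply_moves", "arguments": {"translation": [[0,0,-20],[0,0,-40],[0,0,-40],[0,0,-40],[0,0,-20]], "delta_rot": [[0,0,0],[0,0,0],[0,0,0],[0,0,0],[0,0,0]], "claw": [0.4,0.4,0.4,0.4,0.4]}}

```text
clock: 28.8
ee_pos: [0.4476, -0.2551, 0.1685]
orientation: [[1.0, -0.0, 0.007], [0.0, -1.0, -0.004], [0.007, 0.004, -1.0]]
contact_force: [0.6, 0.2, -0.5]
finger_gap: 0.0595
grasp_force: 38.2
```

>>> {"name": "apply_moves", "arguments": {"translation": [[-8,-40,0],[-8,-48,0],[-8,-48,0],[-8,-48,0],[-8,-48,0]], "delta_rot": [[0,0,0],[0,0,0],[0,0,0],[0,0,0],[0,0,0]], "claw": [0.4,0.4,0.4,0.4,0.4]}}

```text
clock: 29.3
ee_pos: [0.4056, -0.0207, 0.1648]
orientation: [[1.0, -0.001, 0.003], [-0.001, -1.0, -0.0], [0.003, 0.0, -1.0]]
contact_force: [1.6, 1.0, -0.6]
finger_gap: 0.0597
grasp_force: 38.3
```

>>> {"name": "apply_moves", "arguments": {"translation": [[-8,-48,0],[-8,-48,0],[-2,-10,0],[0,0,0],[0,0,0]], "delta_rot": [[0,0,0],[0,0,0],[0,0,0],[0,0,0],[0,0,0]], "claw": [0.4,0.4,0.4,0.4,0.4]}}

```text
clock: 29.8
ee_pos: [0.3883, 0.0831, 0.1642]
orientation: [[1.0, 0.0, 0.001], [0.0, -1.0, -0.001], [0.001, 0.001, -1.0]]
contact_force: [-0.7, -0.4, -0.3]
finger_gap: 0.0595
grasp_force: 38.3
```

>>> {"name": "apply_moves", "arguments": {"translation": [[0,0,0],[0,0,0],[0,0,0],[0,0,0],[0,0,0]], "delta_rot": [[0,0,0],[0,0,0],[0,0,0],[0,0,0],[0,0,0]], "claw": [0.4,0.4,0.4,0.4,0.4]}}

```text
clock: 30.3
ee_pos: [0.3882, 0.0835, 0.1637]
orientation: [[1.0, -0.001, -0.0], [-0.001, -1.0, -0.0], [-0.0, 0.0, -1.0]]
contact_force: [0.8, 0.3, -0.5]
finger_gap: 0.0597
grasp_force: 38.3
```

```bash
python3 -c "
from h import *
seg('w9','coarse',z=.16)
seg('w9b','medium',z=.068)"
```

```text
coarse seg [235, 254, 398, 411] net [239.0, 253.0, 397.0, 410.0] TCP [388.1  83.6 163.7]
  z 0.16 [387.8  83.  160. ] rms 1.84 d [-0.4 -0.6]
  z None [386.8  83.  157.3] rms 0.42 d [-1.3 -0.6]
medium seg [265, 110, 373, 215] net [262.0, 108.0, 374.0, 215.0] TCP [388.1  83.7 163.8]
  z 0.068 [446.9  81.6  68. ] rms 1.05 d [58.8 -2.1]
  z None [446.7  81.6  64.4] rms 0.46 d [58.6 -2.1]
```

View pics/w9.png

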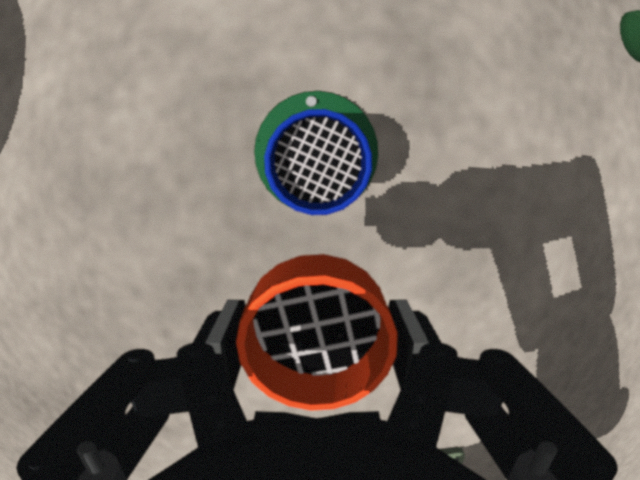

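Orange is held level and blue is seated at (319,162). I'll lower orange at x≈448 to allow for its grasp offset.

>>> {"name": "apply_moves", "arguments": {"translation": [[30,0.8,0],[29.9,0,0],[0,0,20],[0,0,22],[0,0,10]], "delta_rot": [[0,0,0],[0,0,0],[0,0,0],[0,0,0],[0,0,0]], "claw": [0.4,0.4,0.4,0.4,0.4]}}

```text
clock: 31.0
ee_pos: [0.447, 0.0829, 0.1101]
orientation: [[1.0, 0.0, -0.003], [0.0, -1.0, -0.001], [-0.003, 0.001, -1.0]]
contact_force: [-0.4, 0.2, -1.4]
finger_gap: 0.0595
grasp_force: 38.3
```

>>> {"name": "apply_moves", "arguments": {"translation": [[0,0,3],[0,0,3],[0,0,2],[0,0,0],[0,0,0]], "delta_rot": [[0,0,0],[0,0,0],[0,0,0],[0,0,0],[0,0,0]], "claw": [0.4,0.4,0.4,0.4,0.4]}}

```text
clock: 31.5
ee_pos: [0.4483, 0.0831, 0.1043]
orientation: [[1.0, 0.0, 0.001], [0.0, -1.0, 0.0], [0.001, -0.0, -1.0]]
contact_force: [-0.0, -0.0, -0.6]
finger_gap: 0.0593
grasp_force: 38.3
```

>>> {"name": "apply_moves", "arguments": {"translation": [[0,0,2],[0,0,2],[0,0,1],[0,0,0],[0,0,0]], "delta_rot": [[0,0,0],[0,0,0],[0,0,0],[0,0,0],[0,0,0]], "claw": [0.4,0.4,0.4,0.4,0.4]}}

```text
clock: 32.0
ee_pos: [0.448, 0.083, 0.0987]
orientation: [[1.0, 0.0, -0.0], [0.0, -1.0, -0.0], [-0.0, 0.0, -1.0]]
contact_force: [0.1, -0.2, -0.8]
finger_gap: 0.0593
grasp_force: 38.3
```

>>> {"name": "apply_moves", "arguments": {"translation": [[0,0,1],[0,0,1],[0,0,0],[0,0,0],[0,0,0]], "delta_rot": [[0,0,0],[0,0,0],[0,0,0],[0,0,0],[0,0,0]], "claw": [0.4,0.4,0.4,0.4,0.4]}}

```text
clock: 32.5
ee_pos: [0.4483, 0.083, 0.0978]
orientation: [[1.0, 0.0, 0.001], [0.0, -1.0, -0.0], [0.001, 0.0, -1.0]]
contact_force: [-1.5, 0.2, 7.0]
finger_gap: 0.0594
grasp_force: 39.0
```

Seated at the expected 97.8 mm. I'll release and go over the lid.

>>> {"name": "apply_moves", "arguments": {"translation": [[0,0,-1],[0,0,0],[0,0,0],[0,0,0],[0,0,0]], "delta_rot": [[0,0,0],[0,0,0],[0,0,0],[0,0,0],[0,0,0]], "claw": [0.75,0.8,0.9,1,1]}}

```text
clock: 33.0
ee_pos: [0.4479, 0.083, 0.0976]
orientation: [[1.0, 0.0, -0.0], [0.0, -1.0, -0.0], [-0.0, 0.0, -1.0]]
contact_force: [-0.4, -1.0, -0.1]
finger_gap: 0.0855
grasp_force: 0.0
```

>>> {"name": "apply_moves", "arguments": {"translation": [[0,0,-20],[0,0,-24],[0,0,-20],[31,28,0],[32,28,0]], "delta_rot": [[0,0,0],[0,0,0],[0,0,0],[0,0,0],[0,0,0]], "claw": [1,1,1,1,1]}}

```text
clock: 33.5
ee_pos: [0.5118, 0.0269, 0.1629]
orientation: [[1.0, 0.002, 0.002], [0.002, -1.0, 0.0], [0.002, -0.0, -1.0]]
contact_force: [1.1, 0.6, 0.1]
finger_gap: 0.0852
grasp_force: 0.0
```

>>> {"name": "apply_moves", "arguments": {"translation": [[32,28,0],[32,28,0],[32,29,0],[32,29,0],[0,0,0]], "delta_rot": [[0,0,0],[0,0,0],[0,0,0],[0,0,0],[0,0,0]], "claw": [1,1,1,1,1]}}

```text
clock: 34.0
ee_pos: [0.6424, -0.0907, 0.1607]
orientation: [[1.0, -0.003, 0.002], [-0.003, -1.0, -0.002], [0.002, 0.002, -1.0]]
contact_force: [-0.6, 0.0, -0.9]
finger_gap: 0.0852
grasp_force: 0.0
```

>>> {"name": "apply_moves", "arguments": {"translation": [[0,0,0],[0,0,0],[0,0,0],[0,0,0],[0,0,0]], "delta_rot": [[0,0,0],[0,0,0],[0,0,0],[0,0,0],[0,0,0]], "claw": [1,1,1,1,1]}}

```text
clock: 34.5
ee_pos: [0.6387, -0.0864, 0.1622]
orientation: [[1.0, 0.001, 0.0], [0.001, -1.0, -0.0], [0.0, 0.0, -1.0]]
contact_force: [-0.2, 0.3, 0.7]
finger_gap: 0.0855
grasp_force: 0.0
```

```bash
cat >> h.py <<'E'
M["knob"]=circ((11,18),(11,42)); M["top"]=circ((11,42))
def knob(name,z=0):
    """red knob silhouette in the wrist picture"""
    c=ctrl.capture("wrist"); f=c["frame"]; cv2.imwrite(f"pics/{name}.png",f[:,:,::-1]); t=np.array(ctrl.read_state()["ee_pos"])
    h=cv2.cvtColor(f,cv2.COLOR_RGB2HSV); m=cv2.inRange(h,(0,150,60),(2,255,255))|cv2.inRange(h,(174,150,60),(180,255,255))
    n,lab,st,_=cv2.connectedComponentsWithStats(m); x,y,w,hh,_=st[1+np.argmax(st[1:,4])]; r=[x,y,x+w,y+hh]
    print("knob",[int(v) for v in r],"TCP",np.round(t*1000,1))
    for zz in(z,None):
        p,e=fit("knob",[(c,r,True)],z=zz,x0=np.r_[t[:2],z]); print("  z",zz,np.round(p*1000,1),"rms",round(e,2),"d",np.round((p-t)*1000,1)[:2])
E
python3 -c "
from h import *
knob('w10')
wl('w10b',['lid'])"
```

```text
knob [302, 220, 333, 254] TCP [638.8 -86.5 162.2]
  z 0 [636.  -87.7   0. ] rms 0.84 d [-2.8 -1.3]
  z None [634.4 -87.7  -5.3] rms 0.79 d [-4.4 -1.3]
wrist lid [(0.74, [280, 194, 356, 268])]
lid z fixed [635.7 -88.4] 0.34 free [635.4 -88.4  -1. ] 0.32 TCP [638.9 -86.7 162. ]
```

View pics/w10.png

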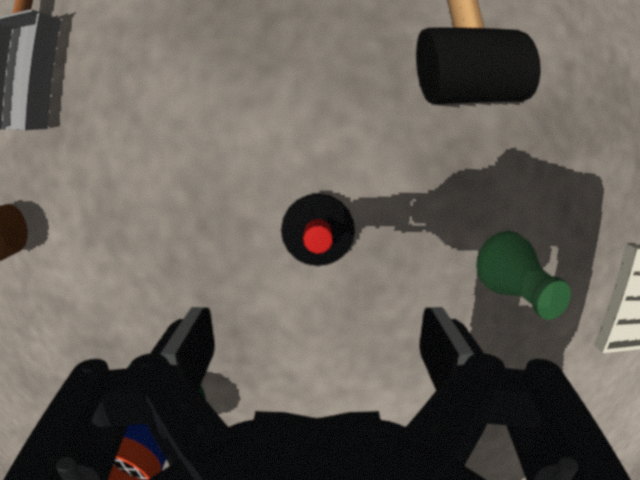

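The lid's knob top is at (318,239) and its disc at (318,230); knob and disc fits agree near (636,−88). I'll grip the knob, keeping the fingertips just above the disc.

>>> {"name": "apply_moves", "arguments": {"translation": [[-3.5,0.8,40],[0,0,40],[0,0,35],[0,0,20],[0,0,7]], "delta_rot": [[0,0,0],[0,0,0],[0,0,0],[0,0,0],[0,0,0]], "claw": [1,1,1,1,1]}}

```text
clock: 35.2
ee_pos: [0.6338, -0.0875, 0.0171]
orientation: [[1.0, 0.0, -0.005], [0.0, -1.0, 0.001], [-0.005, -0.001, -1.0]]
contact_force: [0.4, 0.2, -0.6]
finger_gap: 0.0855
grasp_force: 0.0
```

>>> {"name": "apply_moves", "arguments": {"translation": [[0,0,0],[0,0,0],[0,0,0],[0,0,0],[0,0,0]], "delta_rot": [[0,0,0],[0,0,0],[0,0,0],[0,0,0],[0,0,0]], "claw": [0.9,0.75,0.6,0.5,0.4]}}

```text
clock: 35.7
ee_pos: [0.6359, -0.0879, 0.0207]
orientation: [[1.0, 0.0, 0.002], [0.0, -1.0, -0.0], [0.002, 0.0, -1.0]]
contact_force: [0.1, -0.4, 0.8]
finger_gap: 0.0343
grasp_force: 0.0
```

>>> {"name": "apply_moves", "arguments": {"translation": [[0,0,0],[0,0,0],[0,0,0],[0,0,0],[0,0,0]], "delta_rot": [[0,0,0],[0,0,0],[0,0,0],[0,0,0],[0,0,0]], "claw": [0.35,0.3,0.2,0.1,0.05]}}

```text
clock: 36.2
ee_pos: [0.6357, -0.0879, 0.0201]
orientation: [[1.0, 0.0, 0.001], [0.0, -1.0, -0.0], [0.001, 0.0, -1.0]]
contact_force: [0.3, -0.3, 2.8]
finger_gap: 0.02
grasp_force: 34.3
```

>>> {"name": "apply_moves", "arguments": {"translation": [[0,0,0],[0,0,0],[0,0,0],[0,0,0],[0,0,0]], "delta_rot": [[0,0,0],[0,0,0],[0,0,0],[0,0,0],[0,0,0]], "claw": [0.05,0.05,0.05,0.05,0.05]}}

```text
clock: 36.7
ee_pos: [0.6357, -0.0879, 0.0201]
orientation: [[1.0, 0.0, 0.001], [0.0, -1.0, -0.0], [0.001, 0.0, -1.0]]
contact_force: [0.2, -0.1, 4.3]
finger_gap: 0.0207
grasp_force: 34.5
```

The knob is held at 34 N. I'll lift to z≈190 and go to the viewing place.

>>> {"name": "apply_moves", "arguments": {"translation": [[0,0,-15],[0,0,-40],[0,0,-45],[0,0,-45],[0,0,-25]], "delta_rot": [[0,0,0],[0,0,0],[0,0,0],[0,0,0],[0,0,0]], "claw": [0.05,0.05,0.05,0.05,0.05]}}

```text
clock: 37.2
ee_pos: [0.6366, -0.0878, 0.1946]
orientation: [[1.0, 0.0, 0.006], [0.0, -1.0, -0.001], [0.006, 0.001, -1.0]]
contact_force: [0.5, -0.4, 0.7]
finger_gap: 0.0208
grasp_force: 34.3
```

>>> {"name": "apply_moves", "arguments": {"translation": [[-30,-20,0],[-36,-25,0],[-36,-25,0],[-36,-25,0],[-36,-25,0]], "delta_rot": [[0,0,0],[0,0,0],[0,0,0],[0,0,0],[0,0,0]], "claw": [0.05,0.05,0.05,0.05,0.05]}}

```text
clock: 37.7
ee_pos: [0.4595, 0.033, 0.19]
orientation: [[1.0, -0.001, -0.0], [-0.001, -1.0, 0.0], [-0.0, -0.0, -1.0]]
contact_force: [0.2, -0.1, -0.5]
finger_gap: 0.0209
grasp_force: 34.3
```

>>> {"name": "apply_moves", "arguments": {"translation": [[-36,-25,0],[-37,-26,0],[0,0,0],[0,0,0],[0,0,0]], "delta_rot": [[0,0,0],[0,0,0],[0,0,0],[0,0,0],[0,0,0]], "claw": [0.05,0.05,0.05,0.05,0.05]}}

```text
clock: 38.2
ee_pos: [0.3894, 0.0831, 0.1902]
orientation: [[1.0, -0.0, 0.001], [-0.0, -1.0, -0.0], [0.001, 0.0, -1.0]]
contact_force: [-0.3, 0.0, -1.0]
finger_gap: 0.0208
grasp_force: 34.4
```

```bash
python3 -c "
from h import *
knob('w11',z=.17)
seg('w11b','coarse',z=.092)
wl('w11c',['lid'],z=.17)"
```

```text
knob [289, 289, 345, 360] TCP [389.5  82.9 190.1]
  z 0.17 [389.9  82.4 170. ] rms 1.78 d [ 0.4 -0.5]
  z None [386.3  82.4 163.1] rms 0.38 d [-3.2 -0.5]
coarse seg [263, 111, 371, 217] net [266.0, 112.0, 369.0, 217.0] TCP [389.5  82.8 189.9]
  z 0.092 [447.4  81.9  92. ] rms 0.21 d [57.9 -0.9]
  z None [447.4  81.9  91.8] rms 0.21 d [57.9 -0.9]
wrist lid [(0.6, [249, 239, 389, 364])]
lid z fixed [390.6  81.1] 1.34 free [391.   81.1 170.9] 1.33 TCP [389.1  82.8 189.6]
```

View pics/w11.png

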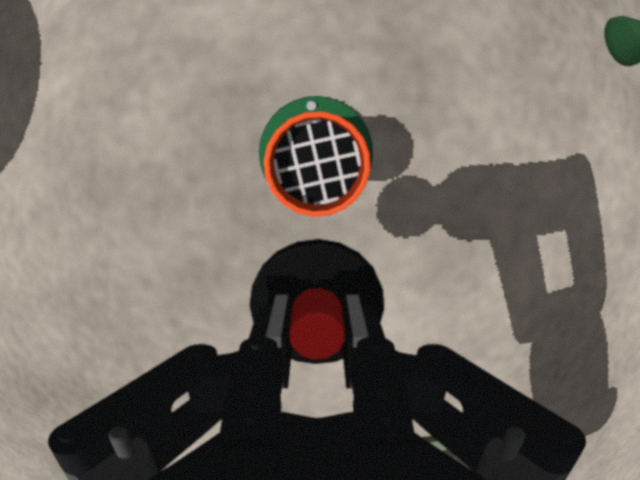

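Orange is seated with its rim centred at (318,164) and fitted height 92 mm. The lid hangs level, so I lower it.

>>> {"name": "apply_moves", "arguments": {"translation": [[29,0.2,0],[28.6,0,0],[0,0,20],[0,0,13],[0,0,7]], "delta_rot": [[0,0,0],[0,0,0],[0,0,0],[0,0,0],[0,0,0]], "claw": [0.05,0.05,0.05,0.05,0.05]}}

```text
clock: 39.0
ee_pos: [0.4457, 0.0826, 0.1484]
orientation: [[1.0, -0.001, -0.003], [-0.001, -1.0, -0.0], [-0.003, 0.0, -1.0]]
contact_force: [0.6, -0.3, -0.5]
finger_gap: 0.0211
grasp_force: 34.4
```

>>> {"name": "apply_moves", "arguments": {"translation": [[0,0,3],[0,0,3],[0,0,2],[0,0,0],[0,0,0]], "delta_rot": [[0,0,0],[0,0,0],[0,0,0],[0,0,0],[0,0,0]], "claw": [0.05,0.05,0.05,0.05,0.05]}}

```text
clock: 39.5
ee_pos: [0.4463, 0.0831, 0.1422]
orientation: [[1.0, 0.0, 0.001], [0.0, -1.0, 0.0], [0.001, -0.0, -1.0]]
contact_force: [-0.2, -0.2, 0.4]
finger_gap: 0.0206
grasp_force: 34.4
```

>>> {"name": "apply_moves", "arguments": {"translation": [[0,0,2],[0,0,2],[0,0,1],[0,0,0],[0,0,0]], "delta_rot": [[0,0,0],[0,0,0],[0,0,0],[0,0,0],[0,0,0]], "claw": [0.05,0.05,0.05,0.05,0.05]}}

```text
clock: 40.0
ee_pos: [0.4461, 0.083, 0.1368]
orientation: [[1.0, 0.0, -0.0], [0.0, -1.0, -0.0], [-0.0, 0.0, -1.0]]
contact_force: [-0.1, 0.2, -0.5]
finger_gap: 0.0209
grasp_force: 34.4
```

>>> {"name": "apply_moves", "arguments": {"translation": [[0,0,1],[0,0,1],[0,0,0],[0,0,0],[0,0,0]], "delta_rot": [[0,0,0],[0,0,0],[0,0,0],[0,0,0],[0,0,0]], "claw": [0.05,0.05,0.05,0.05,0.05]}}

```text
clock: 40.5
ee_pos: [0.4465, 0.0831, 0.1359]
orientation: [[1.0, 0.0, 0.001], [0.0, -1.0, 0.0], [0.001, -0.0, -1.0]]
contact_force: [-2.4, -0.2, 7.7]
finger_gap: 0.0208
grasp_force: 35.3
```

Seated at 135.9 mm against 136.1 mm expected. I'll release, rise, move aside and check the column.

>>> {"name": "apply_moves", "arguments": {"translation": [[0,0,-1],[0,0,0],[0,0,0],[0,0,0],[0,0,0]], "delta_rot": [[0,0,0],[0,0,0],[0,0,0],[0,0,0],[0,0,0]], "claw": [0.35,0.5,0.6,0.7,0.7]}}

```text
clock: 41.0
ee_pos: [0.446, 0.083, 0.1356]
orientation: [[1.0, 0.0, -0.0], [0.0, -1.0, -0.0], [-0.0, 0.0, -1.0]]
contact_force: [-0.5, -0.6, 0.4]
finger_gap: 0.06
grasp_force: 0.0
```

>>> {"name": "apply_moves", "arguments": {"translation": [[0,0,-20],[0,0,-40],[0,0,-40],[0,40,-10],[0,45,0]], "delta_rot": [[0,0,0],[0,0,0],[0,0,0],[0,0,0],[0,0,0]], "claw": [0.7,0.7,0.7,0.7,0.7]}}

```text
clock: 41.5
ee_pos: [0.4475, -0.002, 0.2482]
orientation: [[1.0, 0.004, 0.006], [0.004, -1.0, -0.0], [0.006, 0.0, -1.0]]
contact_force: [1.6, 0.2, -1.1]
finger_gap: 0.0598
grasp_force: 0.0
```

>>> {"name": "apply_moves", "arguments": {"translation": [[0,45,0],[0,45,0],[0,45,0],[0,45,0],[0,0,0]], "delta_rot": [[0,0,0],[0,0,0],[0,0,0],[0,0,0],[0,0,0]], "claw": [0.7,0.7,0.7,0.7,0.7]}}

```text
clock: 42.0
ee_pos: [0.446, -0.1866, 0.2455]
orientation: [[1.0, -0.006, 0.0], [-0.006, -1.0, -0.002], [0.0, 0.002, -1.0]]
contact_force: [-0.2, 0.5, -0.8]
finger_gap: 0.0598
grasp_force: 0.0
```

```bash
python3 - <<'E'
from h import *
c={k:look(k,k+"9",["lid","coarse","jar","bottle_neck"]) for k in("scene","top")}
obs=[(c[k],ctrl.find_in(k,"lid")[0]["rect"],False) for k in c if ctrl.find_in(k,"lid")]
M["lid"]=circ((30,10),(30,18),(11,42))
print([np.round(v,4) for v in fit("lid",obs,x0=(.45,.083,.11))])
f=c["scene"]["frame"][100:260,220:460,::-1]; g=c["top"]["frame"][230:360,200:395,::-1]
cv2.imwrite("pics/end.png",np.vstack([cv2.resize(f,(540,360),interpolation=3),cv2.resize(g,(540,240*3//2),interpolation=3)])[:600])
E
```

```text
scene lid [(0.83, [302, 139, 340, 177]), (0.5, [299, 200, 338, 215])]
scene coarse [(0.84, [302, 167, 342, 185])]
scene jar [(0.85, [459, 188, 503, 240])]
scene bottle_neck [(0.95, [186, 383, 233, 446]), (0.71, [302, 169, 340, 186])]
top lid [(0.98, [244, 279, 283, 322])]
top coarse []
top jar [(0.89, [143, 194, 188, 238])]
top bottle_neck [(0.87, [424, 166, 460, 208]), (0.17, [144, 197, 187, 233])]
[array([0.4476, 0.0844, 0.1108]), np.float64(1.3353)]
```

View pics/end.png

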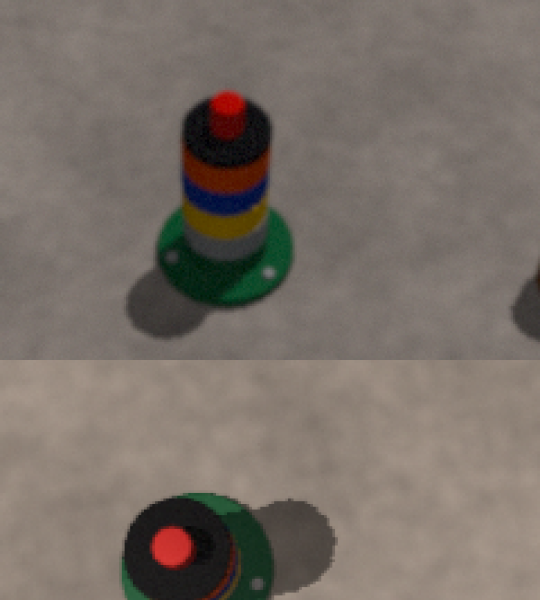

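The column stands straight on the green stand: pan, yellow, blue, orange and black lid without gaps. The jar and bottle neck are where they were, and the gripper is clear.

```bash
python3 -c "
from cell import ctrl
print(ctrl.finish_job())"
```

```text
the job is handed in; nothing more can be done
None
```

I built the sieve column on the stand in the order asked (pan, yellow, blue, orange, lid), let it go, and handed the job in after about 43 s; the final pictures show it straight without gaps, and the jar and bottle neck undisturbed.

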